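# Set the coffee grinder by its clicking collar and switch it on

## Robot

A 6-joint arm with a two-finger parallel gripper is mounted at the origin on a cart in front of the work surface, level with it; the furniture and walls round the work are solid. World frame = base frame: x ahead of the robot, y to its left, z up, the work surface at z = 0. Lengths are in m, angles in rad, forces in N, time in s.
With the tool pointing down it reaches from about 0.375 to 0.975 m from the base axis. Payload 3.8 kg.
Tool frame: the origin (TCP) lies between the finger pads; the fingertips stand bot.tip_reach ahead of it and the grasp point (between the pads) is the TCP (bot.tip_reach is the distance from the TCP to the fingertips, in m); z points along the fingers, y is the direction in which the jaws open and shut (so a half turn about z gives the same grasp; the last joint's range is limited). The gripper opens to 85 mm and grips with 20 to 120 N. Pads are 22 mm wide; open, the fingers measure 114 mm over their backs; the gripper's body (76 mm by 85 mm) begins 54 mm behind the grasp point. The pads swing forward as they close: fully open they stand 13 mm farther back than shut.
Start: joints at [-1.3, 0.264, 1.604, -0, 1.274, -0.037], TCP at [0.204, -0.643, 0.25] pointing down, gripper open.
Joint ranges: [-2.63, 2.63], [-0.94, 2.18], [0.31, 2.57], [-1.31, 4.45], [0, 2.66], [-2.55, 2.55]. Speed limits (rad/s): [2.57, 2.57, 3.14, 3.14, 3.14, 3.14].

## Interface

Orientations are given as a unit quaternion [x, y, z, w].
In Python, from bench import bot gives the robot as it stands.
- The arm moves only by the tool arm_command, never from a script. Its argument "deltas" is a list that holds one entry, the list of rows, each a list of 4 numbers: the shift along the tool's x, y, z in m, then the turn about the tool's z in rad. In form: [[[x, y, z, turn], ...]]. A call has 1 to 5 rows; each row is the pose to reach, as a shift and turn from the pose commanded when the call began, along the tool's axes at that moment; what a row does not reach only later rows make up. A row lasts 1/12 s, in which the tool goes at most 41.7 mm and 7.16 degrees, less where a joint would pass 70% of its speed; a pose out of reach is approached as far as the arm can. A call with a gripper value outside its range is refused whole. "jaw" is the opening, from -1 (shut) to 1 (fully open), set as the call begins (left out, the last holds). The fingers move at their own pace and stop on an object; "grip_force" is the grip in N (left out, the last holds). Time passes only in rows, so rows that repeat a pose let the fingers close. It gives the time, the measured TCP pose, the force and the opening at its end, in the units of the state.
- bot.state(): the state, without advancing time (a new reading comes with each control period).
- bot.grab_frame(name): name is "side" or "top" or "wrist"; returns the picture (480x640x3 uint8, red, green, blue); there is no depth.
- bot.calibration(name): a dict with "fx", "fy", "cx", "cy" (pixels), "k1" (the pictures are not rectified: a ray, as slopes to the right and down, at radius r is drawn at 1 + k1 r^2 times it, then the intrinsics apply), "R" (3x3) and "t" (3): a world point X has camera coordinates R X + t. Camera axes: x right, y down, z forward; pixel columns grow to the right and rows downward; lengths in m; the calibration is good to about 2 mm. A picture is of the moment at which its call begins: read the wrist's pose just before it. calibration takes no time and is no camera call; for the wrist camera it gives the pose at the moment of the call.
- bot.sign_off(): hands the job in, once; it reports no verdict.
Trained networks look in the newest picture that a camera, given by its name, has taken for a name from the list of things; names that differ only in an ending like _2 or _b are one class to them, and where a whole thing is asked for, a point or a joint stands for the part that bears it (a point fixed in the world has none). Each returns a list of dicts, best first, with "score" (0 to 1); they miss things now and then, are a little off and sometimes report something else, mostly with a low value. They report only what shows in the picture. A call takes as long as a camera call.
- bot.find_in(camera, name): "xyz" ([x, y, z] in m, in the coordinates of the camera as it stood for that picture, good to about 4 mm: the middle of the surface that is visible of it).
- bot.masks_of(camera, name): "pixels" (480x640 bool, what is visible of it).
- bot.mark_of(camera, name): "xyz" ([x, y, z] in m, in the coordinates of the camera as it stood for that picture, good to about 4 mm: a listed point, or the origin of a listed thing).
The state is a dict: "time_s": time; "q": joint angles; "qd": joint speeds; "joint_torque": joint torques, N m; "tool_pos": TCP position; "ee_rot": TCP orientation; "contact_force": force on the tool from outside, world axes, zero at the start; "moment": the same for the moment, N m; "opening": finger opening in m.
Only numpy, scipy, OpenCV 4.12 (cv2) and the standard library are available. Lean on these libraries where they do the work, as an engineer would, in place of code of your own. Each camera call takes 0.05 s, during which the arm holds its last target.

## Task

The coffee grinder is still set too fine for today's filter coffee: with a fingertip pressed against the knurled rim of its setting collar, turn the collar counter-clockwise, click by click, until the orange line has clicked in at the white pointer on the deck, then switch the grinder on by pressing down the half of its rocker switch that carries the green dot. Only touch and push: lift nothing, leave the hopper lid on, and leave the tin, the sugar pot and the two cups where they stand.

Things in the scene. Friction and masses are not known exactly. Their poses are not given: they have to be found in the camera images.
- grinder: coffee grinder, warm grey box with charcoal deck, 220 mm deep (its x), 150 wide (its y), flat deck on top at 165 mm; fixed. Origin: centre of its underside, on the worktop. Its front (grounds bin, switch) looks along its own -x; its +y is to the left as the robot sees it; z up. The knurled collar's axis stands on the deck 30 mm behind the origin; the rocker switch lies on the deck 84 mm in front of it.
- collar_centre (a point): on the upright axis of the knurled aluminium setting collar, at half its height, 181 mm above the worktop. Collar: 108 mm across, too wide to grip, rough rim from 167 to 195 mm above the worktop, 2 mm over the deck; rim free at left, right and front (rocker 39 mm ahead of it). Inside it lies the fixed hopper's dark lid, radius 40 mm, its small knob reaching up to 216 mm.
- collar_line (a point): point on the collar's rim at half height, 54 mm from the axis, in the middle of the orange line that runs up the rim and over the top. It turns with the collar. Target: straight in front of the axis (the grinder's -x), at the pointer.
- pointer (a point): tip of the white triangle on the deck in front of the collar, 4 mm outside the rim, to which the orange line must point. It does not move.
- collar (a joint): angle of the collar in rad, positive counter-clockwise seen from above, 0 with the orange line exactly at the pointer; stops at -1.1 and 0.8. A spring detent clicks in every 0.314 rad (18 degrees, 17 mm along the rim): 0, -0.314, -0.628, +0.314... It starts one or two clicks negative. Leaving a click takes about 2 to 3 N along the rim; past half way it snaps into the next.
- rocker_on_half (a point): place to press: on top of the rocker half with the green dot (on the grinder's +y side), 18 mm from the rocker's hinge line. The grey rocker in its black frame is 26 mm (grinder x) by 52 mm (grinder y), hinged across its middle along grinder x. At the start this half stands up and the point is 175 mm above the worktop; when on, about 170 mm, and the other half is up.
- rocker (a joint): angle of the rocker in rad: 0 off (half with green dot up, as at the start), 0.28 on (half with green dot down). Snap action: it needs about 4 N at the green dot, and past 0.14 it snaps over by itself and stays.
- hopper_lid (a joint): height in m by which the hopper lid is lifted from its seat; must stay about 0.
- coffee_tin: dark green round coffee tin with lid, 97 mm diameter, 143 mm high, loose, beside or behind the grinder. Origin: centre of its underside.
- sugar_pot: white lidded sugar pot with two small handles, 78 x 110 mm, 128 mm high, loose, beside or behind the grinder. Origin: centre of its underside.
- white_cup: white coffee cup, 62 x 90 mm with its handle, 55 mm high, loose, beside the grinder. Origin: centre of its underside.
- teal_cup: teal coffee cup, 59 x 83 mm with its handle, 52 mm high, loose, beside the grinder. Origin: centre of its underside.

How it is judged:
By the outcome, as a careful person would: the job done as asked, in the order asked, and still so for the second after the job is handed in, with the robot touching nothing.
It also fails if it takes over 45 s, if anything falls off the work surface, if the arm or the gripper's body presses on something with over 40 N, if the wrist force passes 120 N, or if a joint passes its speed limit or range.

## Working session

There is one attempt and no reset: what is moved stays moved. The work goes in short steps, Python scripts to look and compute and a tool call to move; the robot and the scene stay as the last step left them, time stands still between calls to the robot, and variables do not carry over. Pictures are saved under pics/ and viewed, and the job is handed in when it is done.

Besides the shell and the picture viewer there is one more tool, called after "Emit:" by a JSON object that holds its "fn" and its "kwargs", one argument or row to a line. arm_command: Moves the arm, as the interface text tells. Its arguments: {"type":"object","properties":{"deltas":{"type":"array"},"jaw":{"type":"number"},"grip_force":{"type":"number"}},"required":["deltas"]}

```bash
mkdir -p pics; cat > h.py <<'E'
import numpy as np,cv2
from bench import bot
def w(cam,p):
    c=bot.calibration(cam);R=np.array(c["R"]);t=np.array(c["t"])
    return R.T@(np.array(p)-t)
def pix(cam,X):
    c=bot.calibration(cam);p=np.array(c["R"])@np.array(X)+np.array(c["t"])
    a,b=p[0]/p[2],p[1]/p[2];s=1+c["k1"]*(a*a+b*b)
    return c["cx"]+c["fx"]*a*s,c["cy"]+c["fy"]*b*s
def snap(cam,f):
    im=bot.grab_frame(cam);cv2.imwrite(f"pics/{f}.png",im[:,:,::-1]);return im
E
python3 - <<'E'
from h import *
for c in("top","side"):
    snap(c,c+"0")
    for n in("grinder","collar_centre","collar_line","pointer","rocker_on_half"):
        r=bot.mark_of(c,n)
        print(c,n,[(np.round(w(c,d["xyz"]),4).tolist(),round(d["score"],2)) for d in r[:2]])
for n in("coffee_tin","sugar_pot","white_cup","teal_cup"):
        r=bot.mark_of("top",n)
        print(n,[(np.round(w("top",d["xyz"]),4).tolist(),round(d["score"],2)) for d in r[:2]])
s=bot.state();print(s,bot.tip_reach)
E
```

```text
top grinder []
top collar_centre [([0.5724, -0.0087, 0.1833], 0.93), ([0.5169, 0.0219, 0.1673], 0.2)]
top collar_line [([0.5458, 0.039, 0.1772], 0.74)]
top pointer [([0.6135, 0.1383, 0.0011], 0.62), ([0.5154, 0.0224, 0.1635], 0.56)]
top rocker_on_half [([0.4745, 0.0561, 0.1758], 0.92)]
side grinder [([0.5414, 0.0124, -0.0004], 0.71)]
side collar_centre [([0.573, -0.0061, 0.1801], 0.92)]
side collar_line [([0.5472, 0.0424, 0.1764], 0.6)]
side pointer []
side rocker_on_half [([0.4759, 0.0616, 0.1728], 0.5)]
coffee_tin [([0.6157, 0.14, 0.0027], 0.81)]
sugar_pot [([0.7394, -0.0703, 0.0002], 0.56)]
white_cup [([0.5553, -0.1537, -0.0001], 0.56)]
teal_cup [([0.4235, -0.0982, 0.0017], 0.57)]
{'time_s': 0.8, 'q': array([-1.29992437e+00,  2.63853105e-01,  1.60396895e+00, -2.35592795e-05,
        1.27370218e+00, -3.69158382e-02]), 'qd': array([ 0.00132298, -0.00048642,  0.00062305, -0.00141112,  0.00180323,
        0.00073436]), 'joint_torque': array([ 2.40842937e-04, -5.14977837e+01, -3.67696631e+01, -1.10458020e-04,
        6.08819810e-04, -3.60984629e-06]), 'tool_pos': array([ 0.20447553, -0.64329424,  0.25032815]), 'ee_rot': array([ 9.88181157e-01,  1.53290571e-01, -7.19394262e-06,  3.52915439e-05]), 'contact_force': array([-0.84868292,  0.57624095, -0.0842535 ]), 'moment': array([ 0.03140575,  0.05418139, -0.00324936]), 'opening': 0.08580960131605046} 0.019
```

View pics/top0.png

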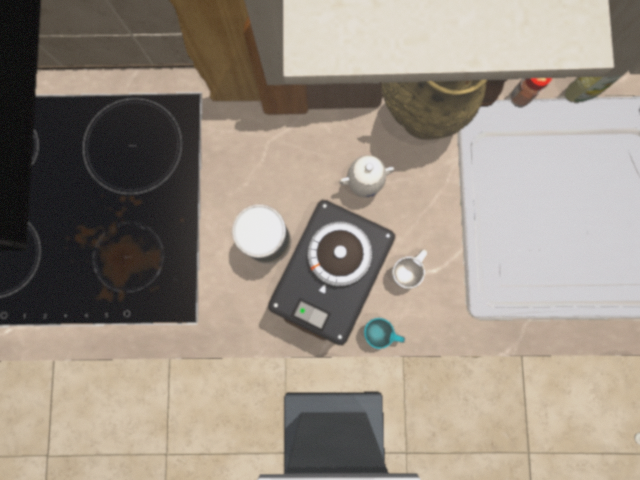

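View pics/side0.png

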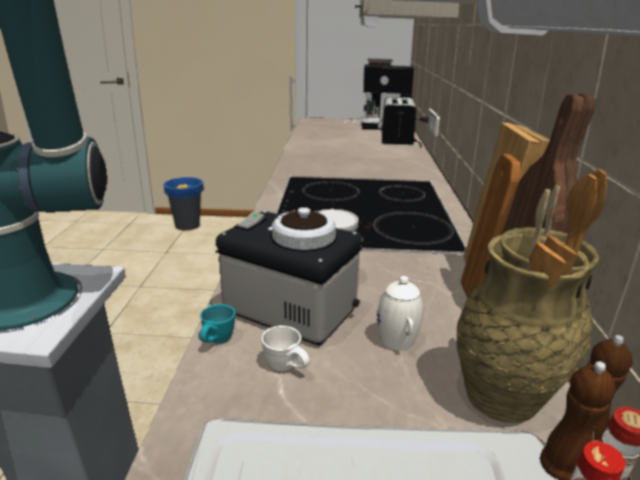

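The top view shows the collar at about (340,253), the orange line at (315,267), the pointer at (323,288) and the green dot at (303,310). That gives a grinder yaw of about -26° and puts the line two clicks negative. I'll press the rim on its free right side with the shut fingertips.

Emit:
{"fn": "arm_command", "kwargs": {
  "deltas": [
    [[0.029, -0.028, -0.005, -0.1], [0.058, -0.056, -0.01, -0.2], [0.087, -0.084, -0.015, -0.3], [0.116, -0.112, -0.02, -0.4], [0.145, -0.14, -0.02, -0.5]]
  ],
  "jaw": -1
}}

```text
time_s: 1.22
tool_pos: [0.301, -0.4649, 0.2716]
ee_rot: [0.919, 0.395, 0.0, 0.001]
contact_force: [1.4, 0.0, 0.5]
opening: 0.0256
```

```bash
cat >> h.py <<'E'
from scipy.spatial.transform import Rotation as Ro
C=np.array([0.5727,-0.0075]);YAW=np.deg2rad(-25.7)
def to(p,yaw_deg):
    """tool shift to world p and turn to tool-x yaw"""
    s=bot.state();R=Ro.from_quat(s["ee_rot"]).as_matrix()
    y=np.rad2deg(np.arctan2(R[1,0],R[0,0]))
    print("t",s["time_s"],"pos",s["tool_pos"].round(4),"yaw",y.round(1),"F",s["contact_force"].round(1),"op",round(s["opening"],4))
    print("shift",(R.T@(np.array(p)-s["tool_pos"])).round(4),"turn",round(-np.deg2rad(yaw_deg-y),3))
def ring(a,r,z):
    a=np.deg2rad(a);return [C[0]+r*np.cos(a),C[1]+r*np.sin(a),z]
E
python3 - <<'E'
from h import *
to(ring(-133.7,.085,.26),46.3)
E
```

```text
t 1.2167 pos [ 0.301  -0.4649  0.2716] yaw 46.5 F [1.4 0.  0.5] op 0.0256
shift [ 0.4338 -0.1179  0.0111] turn 0.004
```

Emit:
{"fn": "arm_command", "kwargs": {
  "deltas": [
    [[0.04, -0.011, 0, 0], [0.08, -0.022, 0, 0], [0.12, -0.033, 0, 0], [0.16, -0.044, 0, 0], [0.2, -0.054, 0, 0]]
  ]
}}

```text
time_s: 1.63
tool_pos: [0.3999, -0.2822, 0.2707]
ee_rot: [0.92, 0.393, 0.0, 0.0]
contact_force: [0.3, 0.0, 0.8]
opening: -0.0001
```

Emit:
{"fn": "arm_command", "kwargs": {
  "deltas": [
    [[0.04, -0.011, 0, 0], [0.08, -0.022, 0, 0], [0.12, -0.033, 0, 0], [0.16, -0.044, 0, 0], [0.18, -0.05, 0, 0]]
  ]
}}

```text
time_s: 2.05
tool_pos: [0.4892, -0.1157, 0.2707]
ee_rot: [0.919, 0.394, 0.001, -0.0]
contact_force: [-0.4, -0.4, -0.3]
opening: 0.0002
```

Emit:
{"fn": "arm_command", "kwargs": {
  "deltas": [
    [[0, 0, 0, 0], [0, 0, 0, 0]]
  ]
}}

```text
time_s: 2.22
tool_pos: [0.488, -0.1184, 0.2704]
ee_rot: [0.919, 0.394, -0.0, 0.0]
contact_force: [0.6, 0.1, 0.6]
opening: 0.0001
```

```bash
python3 - <<'E'
from h import *
to(ring(-133.7,.085,.26),46.3)
snap("wrist","w1");snap("top","t1");snap("side","s1")
for n in("collar_centre","collar_line","pointer","rocker_on_half"):
    r=bot.mark_of("wrist",n)
    print(n,[(np.round(w("wrist",d["xyz"]),4).tolist(),round(d["score"],2)) for d in r[:2]])
E
```

```text
t 2.2167 pos [ 0.488  -0.1184  0.2704] yaw 46.5 F [0.6 0.1 0.6] op 0.0001
shift [ 0.0537 -0.0153  0.0104] turn 0.003
collar_centre [([0.5723, -0.0112, 0.1788], 0.82)]
collar_line []
pointer [([0.5143, 0.0155, 0.163], 0.55)]
rocker_on_half [([0.4703, 0.0559, 0.1769], 0.76)]
```

View pics/w1.png

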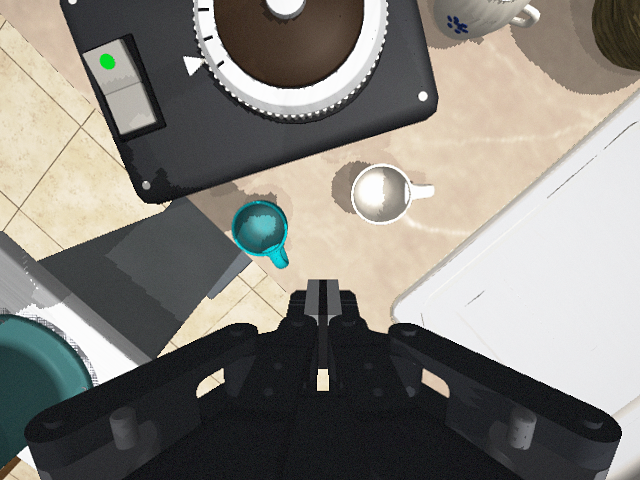

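View pics/t1.png

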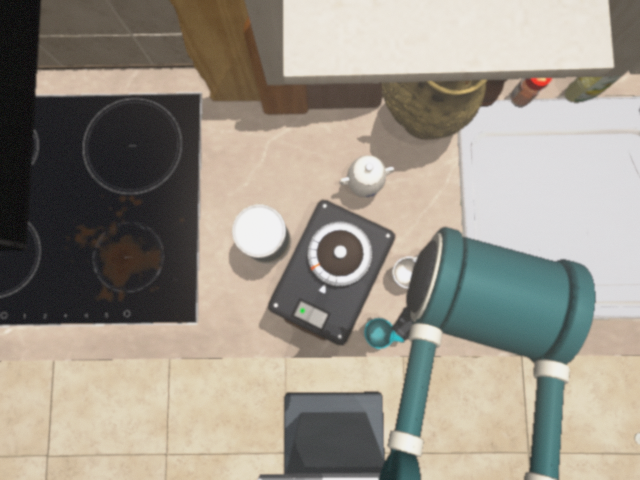

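The wrist view shows the pointer tip at (206,66), the rocker with its green dot at (107,61), and the cups below and clear of the path. Next I move beside the rim and descend.

```bash
sed -i 's/^C=.*/C=np.array([0.5725,-0.009]);YAW=np.deg2rad(-25.2)/' h.py; python3 - <<'E'
from h import *
to(ring(-133.7,.085,.193),46.3)
E
```

```text
t 2.5667 pos [ 0.4873 -0.1205  0.2703] yaw 46.2 F [ 0.1 -0.2  0.1] op 0.0001
shift [ 0.0544 -0.0155  0.0773] turn -0.002
```

Emit:
{"fn": "arm_command", "kwargs": {
  "deltas": [
    [[0.027, -0.008, 0, 0], [0.054, -0.015, 0.01, 0], [0.054, -0.015, 0.037, 0], [0.054, -0.015, 0.06, 0], [0.054, -0.015, 0.077, 0]]
  ]
}}

```text
time_s: 2.98
tool_pos: [0.5135, -0.0701, 0.1914]
ee_rot: [0.92, 0.393, -0.001, -0.0]
contact_force: [0.0, -0.2, -0.5]
opening: -0.0001
```

Emit:
{"fn": "arm_command", "kwargs": {
  "deltas": [
    [[0, 0, 0, 0], [0, 0, 0, 0]]
  ]
}}

```text
time_s: 3.15
tool_pos: [0.5132, -0.0704, 0.1924]
ee_rot: [0.92, 0.393, -0.001, -0.001]
contact_force: [-0.0, 0.3, 0.2]
opening: -0.0
```

```bash
python3 - <<'E'
from h import *
snap("wrist","w2");snap("side","s2")
to(ring(-133.7,.065,.193),46.3)
E
```

```text
t 3.25 pos [ 0.515  -0.0706  0.1947] yaw 46.2 F [0.2 0.3 0.2] op -0.0001
shift [ 0.0193 -0.0011  0.0017] turn -0.001
```

View pics/w2.png

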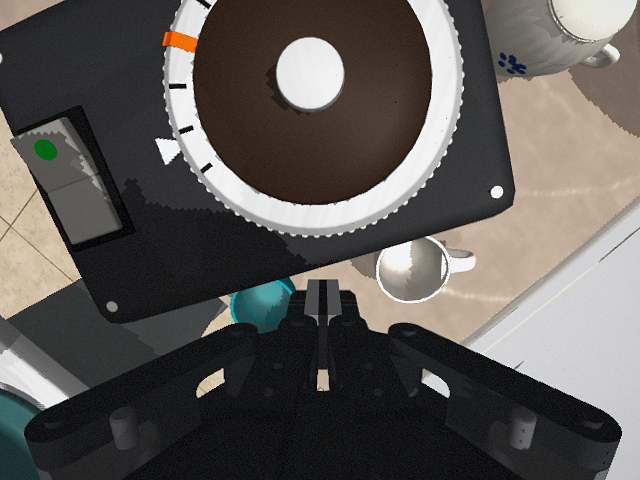

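View pics/s2.png

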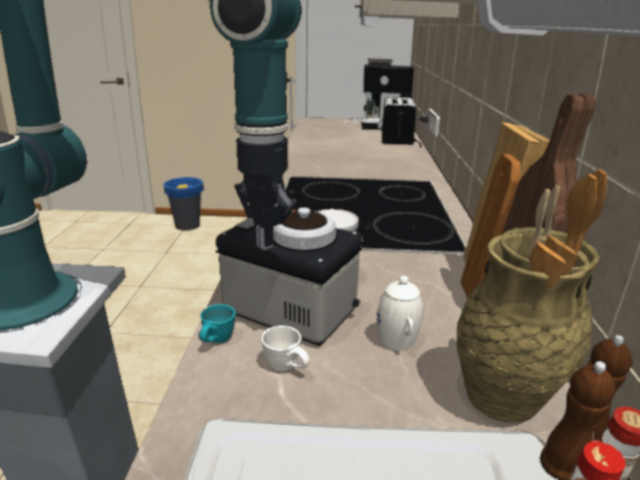

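Orange line at (180,42), with the tick facing the pointer two ticks on. That confirms two clicks. Now I make contact gently.

Emit:
{"fn": "arm_command", "kwargs": {
  "deltas": [
    [[0.008, 0, 0.001, 0], [0.014, 0, 0.001, 0], [0.016, 0, 0.001, 0], [0.018, 0, 0.001, 0], [0.02, 0, 0.001, 0]]
  ]
}}

```text
time_s: 3.67
tool_pos: [0.5285, -0.0553, 0.1927]
ee_rot: [0.919, 0.393, 0.0, 0.0]
contact_force: [-0.6, -0.0, -0.2]
opening: 0.0001
```

Emit:
{"fn": "arm_command", "kwargs": {
  "deltas": [
    [[0.001, 0, 0, 0], [0.002, 0, 0, 0], [0.003, 0, 0, 0], [0.004, 0, 0, 0], [0.004, 0, 0, 0]]
  ]
}}

```text
time_s: 4.08
tool_pos: [0.5287, -0.0549, 0.1926]
ee_rot: [0.919, 0.393, -0.003, 0.001]
contact_force: [-8.4, -9.0, 6.6]
opening: -0.0001
```

Emit:
{"fn": "arm_command", "kwargs": {
  "deltas": [
    [[0.0001, 0.0038, 0, -0.063], [0.0005, 0.0076, 0, -0.126], [0.0011, 0.0113, 0, -0.188], [0.0019, 0.015, 0, -0.251], [0.003, 0.0187, 0, -0.314]]
  ]
}}

```text
time_s: 4.5
tool_pos: [0.5461, -0.0655, 0.1927]
ee_rot: [0.846, 0.533, -0.001, 0.001]
contact_force: [-4.9, -5.5, 2.2]
opening: -0.0001
```

```bash
python3 - <<'E'
from h import *
snap("wrist","w3")
to(ring(-115.7,.0605,.193),64.3)
E
```

```text
t 4.55 pos [ 0.5463 -0.0656  0.1926] yaw 64.6 F [-4.7 -5.7  3.9] op 0.0
shift [ 0.0019 -0.001  -0.0004] turn 0.006
```

View pics/w3.png

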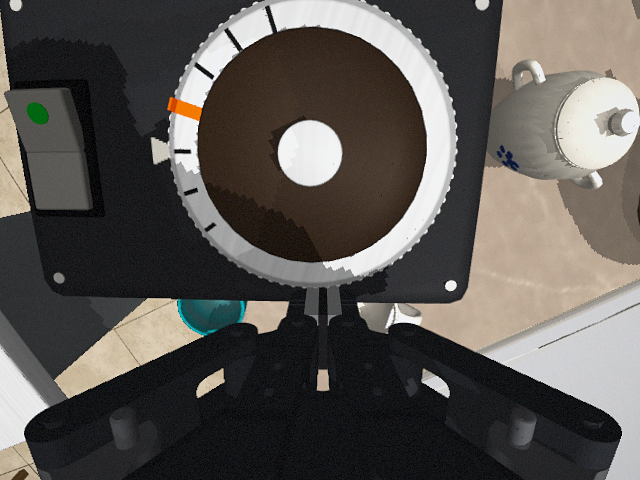

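One click is done: the orange line is at (182,108), one tick short of the pointer at (172,150). I repeat the arc with a little more press.

Emit:
{"fn": "arm_command", "kwargs": {
  "deltas": [
    [[0.001, 0.0038, 0, -0.063], [0.0015, 0.0076, 0, -0.126], [0.0021, 0.0113, 0, -0.188], [0.0029, 0.015, 0, -0.251], [0.004, 0.0187, 0, -0.314]]
  ]
}}

```text
time_s: 4.97
tool_pos: [0.5655, -0.0701, 0.1927]
ee_rot: [0.752, 0.659, -0.001, 0.002]
contact_force: [1.1, -6.1, 0.8]
opening: 0.0002
```

```bash
python3 - <<'E'
from h import *
snap("wrist","w4")
to(ring(-97.7,.0605,.193),82.3)
E
```

```text
t 5.0167 pos [ 0.5659 -0.0701  0.1927] yaw 82.6 F [-1.2 -6.5  1.3] op -0.0002
shift [ 0.001  -0.0017 -0.0003] turn 0.006
```

View pics/w4.png

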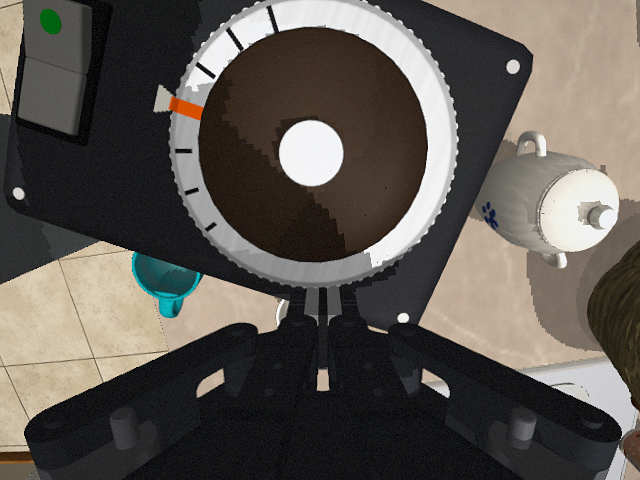

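The orange line now sits at the pointer tip (172,100). I back off straight outward, then lift and check.

Emit:
{"fn": "arm_command", "kwargs": {
  "deltas": [
    [[-0.005, 0, 0, 0], [-0.02, 0, 0, 0], [-0.025, 0, 0, 0], [-0.025, 0, -0.035, 0], [-0.025, 0, -0.07, 0]]
  ]
}}

```text
time_s: 5.43
tool_pos: [0.5591, -0.0924, 0.2596]
ee_rot: [0.754, 0.657, -0.002, -0.003]
contact_force: [1.7, 0.4, 1.3]
opening: 0.0
```

Emit:
{"fn": "arm_command", "kwargs": {
  "deltas": [
    [[-0.01, 0, -0.01, 0.1], [-0.01, 0, -0.02, 0.2], [-0.01, 0, -0.02, 0.2]]
  ]
}}

```text
time_s: 5.68
tool_pos: [0.5617, -0.103, 0.2855]
ee_rot: [0.816, 0.578, 0.002, 0.002]
contact_force: [0.2, 0.2, -0.1]
opening: 0.0004
```

```bash
python3 - <<'E'
from h import *
snap("wrist","w5")
for n in("collar_centre","collar_line","pointer","rocker_on_half"):
    r=bot.mark_of("wrist",n)
    print(n,[(np.round(w("wrist",d["xyz"]),4).tolist(),round(d["score"],2)) for d in r[:2]])
to([.473,.057,.25],90)
E
```

```text
collar_centre [([0.5681, -0.0073, 0.1775], 0.79)]
collar_line [([0.5192, 0.0166, 0.1767], 0.59)]
pointer [([0.5126, 0.0213, 0.1588], 0.96), ([0.4192, -0.0953, -0.0002], 0.37)]
rocker_on_half [([0.4726, 0.0611, 0.1733], 0.95)]
t 5.9333 pos [ 0.5595 -0.1021  0.2806] yaw 70.9 F [-0.5  0.  -0.4] op 0.0001
shift [ 0.1221 -0.1337  0.031 ] turn -0.333
```

View pics/w5.png

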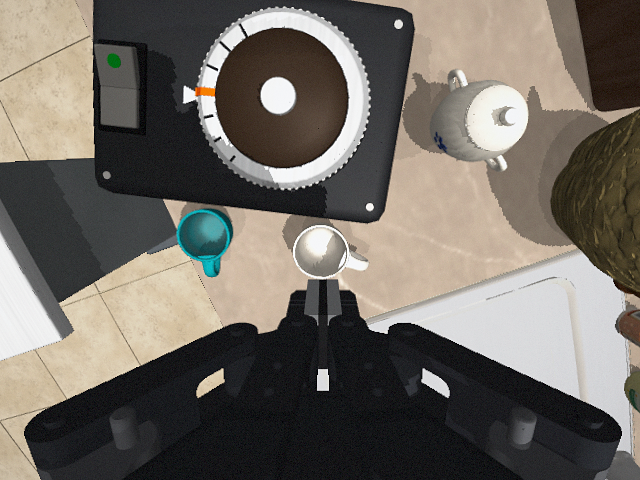

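The line is clicked in at the pointer: orange at (205,92), pointer tip (197,95). Next I move over the rocker's green half.

```bash
python3 - <<'E'
from h import *
to([.4742,.0582,.265],64.8)
E
```

```text
t 5.9333 pos [ 0.5595 -0.1021  0.2806] yaw 70.9 F [-0.5  0.  -0.4] op 0.0001
shift [ 0.1236 -0.133   0.016 ] turn 0.107
```

Emit:
{"fn": "arm_command", "kwargs": {
  "deltas": [
    [[0.025, -0.027, 0.0, 0.02], [0.05, -0.053, 0.0, 0.04], [0.074, -0.08, 0.0, 0.06], [0.099, -0.106, 0.0, 0.08], [0.124, -0.133, 0.016, 0.107]]
  ]
}}

```text
time_s: 6.35
tool_pos: [0.476, 0.0596, 0.2681]
ee_rot: [0.845, 0.535, 0.002, 0.001]
contact_force: [0.6, 0.9, 1.5]
opening: -0.0
```

Emit:
{"fn": "arm_command", "kwargs": {
  "deltas": [
    [[0, 0, 0, 0], [0, 0, 0, 0], [0, 0, 0, 0]]
  ]
}}

```text
time_s: 6.6
tool_pos: [0.4751, 0.0583, 0.2656]
ee_rot: [0.844, 0.536, -0.001, -0.0]
contact_force: [0.5, 0.7, -0.6]
opening: -0.0001
```

```bash
python3 - <<'E'
from h import *
to([.4742,.0582,.205],64.8)
snap("wrist","w6"); snap("side","s6")
E
```

```text
t 6.6 pos [0.4751 0.0583 0.2656] yaw 64.8 F [ 0.5  0.7 -0.6] op -0.0001
shift [-0.0004 -0.0007  0.0606] turn -0.0
```

View pics/w6.png

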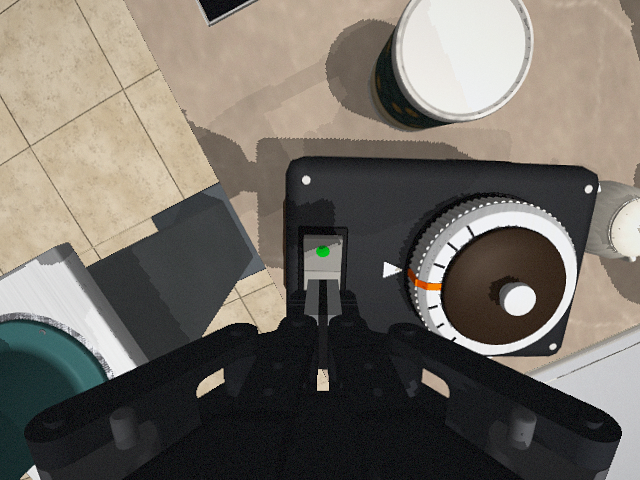

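```bash
python3 - <<'E'
from h import *
s=bot.state();p=s["tool_pos"];R=Ro.from_quat(s["ee_rot"]).as_matrix()
for d in(-.01,0,.01): print(d,pix("wrist",np.array([p[0],p[1],.175])+d*np.array([R[0,0],R[1,0],0])))
print("tip",pix("wrist",p+R[:,2]*.019))
E
```

```text
-0.01 (np.float64(322.7925714312843), np.float64(264.9427832809708))
0 (np.float64(322.7912490399183), np.float64(250.7038671360773))
0.01 (np.float64(322.78984131325257), np.float64(236.12520819948259))
tip (np.float64(322.99409163740256), np.float64(296.1635690487585))
```

The tool axis projects to (323,251), exactly on the green dot. I descend.

Emit:
{"fn": "arm_command", "kwargs": {
  "deltas": [
    [[0, 0, 0.025, 0], [0, 0, 0.05, 0], [0, 0, 0.062, 0], [0, 0, 0.066, 0], [0, 0, 0.068, 0]]
  ]
}}

```text
time_s: 7.12
tool_pos: [0.4753, 0.0575, 0.1975]
ee_rot: [0.845, 0.534, -0.001, -0.0]
contact_force: [0.7, 0.2, 0.2]
opening: -0.0003
```

Emit:
{"fn": "arm_command", "kwargs": {
  "deltas": [
    [[0, 0, 0.001, 0], [0, 0, 0.002, 0], [0, 0, 0.003, 0], [0, 0, 0.004, 0]]
  ]
}}

```text
time_s: 7.45
tool_pos: [0.4765, 0.0584, 0.1957]
ee_rot: [0.845, 0.535, 0.001, 0.001]
contact_force: [-1.5, 0.7, 3.6]
opening: 0.0002
```

Emit:
{"fn": "arm_command", "kwargs": {
  "deltas": [
    [[0, 0, 0.001, 0], [0, 0, 0.002, 0], [0, 0, 0.003, 0], [0, 0, 0.004, 0]]
  ]
}}

```text
time_s: 7.78
tool_pos: [0.475, 0.0582, 0.19]
ee_rot: [0.845, 0.535, -0.0, -0.0]
contact_force: [0.3, 0.4, 0.3]
opening: 0.0002
```

The force rose to 3.6 N and then fell to about 0, so the rocker snapped over. I retreat and verify.

Emit:
{"fn": "arm_command", "kwargs": {
  "deltas": [
    [[0, 0, -0.02, 0], [0, 0, -0.06, 0], [-0.02, 0.0, -0.095, 0], [-0.05, 0, -0.1, 0], [-0.08, 0, -0.1, 0]]
  ]
}}

```text
time_s: 8.2
tool_pos: [0.4426, -0.0146, 0.2938]
ee_rot: [0.844, 0.536, 0.002, 0.002]
contact_force: [-0.2, -0.4, 0.3]
opening: 0.0002
```

Emit:
{"fn": "arm_command", "kwargs": {
  "deltas": [
    [[-0.04, 0, 0, 0], [-0.07, 0, 0, 0], [-0.07, 0, 0, 0], [-0.07, 0, 0, 0]]
  ]
}}

```text
time_s: 8.53
tool_pos: [0.4104, -0.0784, 0.2899]
ee_rot: [0.846, 0.533, -0.0, -0.0]
contact_force: [0.7, 0.9, -0.2]
opening: 0.0
```

```bash
python3 - <<'E'
from h import *
to([.4742,.0582,.205],64.8)
snap("wrist","w7"); 
for n in("collar_centre","collar_line","pointer","rocker_on_half"):
    r=bot.mark_of("wrist",n)
    print(n,[(np.round(w("wrist",d["xyz"]),4).tolist(),round(d["score"],2)) for d in r[:2]])
snap("top","t7")
for n in("coffee_tin","sugar_pot","white_cup","teal_cup"):
        r=bot.mark_of("top",n)
        print(n,[(np.round(w("top",d["xyz"]),4).tolist(),round(d["score"],2)) for d in r[:1]])
E
```

```text
t 8.5333 pos [ 0.4104 -0.0784  0.2899] yaw 64.5 F [ 0.7  0.9 -0.2] op 0.0
shift [ 0.1508 -0.0012  0.0849] turn -0.006
collar_centre [([0.5724, -0.0037, 0.1782], 0.56)]
collar_line [([0.5226, 0.0181, 0.18], 0.84), ([0.4744, 0.0601, 0.1702], 0.21)]
pointer [([0.5162, 0.02, 0.1625], 0.67)]
rocker_on_half [([0.4759, 0.0611, 0.1711], 0.57)]
coffee_tin [([0.6153, 0.1394, -0.0002], 0.9)]
sugar_pot [([0.7381, -0.0665, -0.0007], 0.63)]
white_cup [([0.5571, -0.1512, -0.0026], 0.89)]
teal_cup [([0.4232, -0.0959, 0.0006], 0.71)]
```

View pics/w7.png

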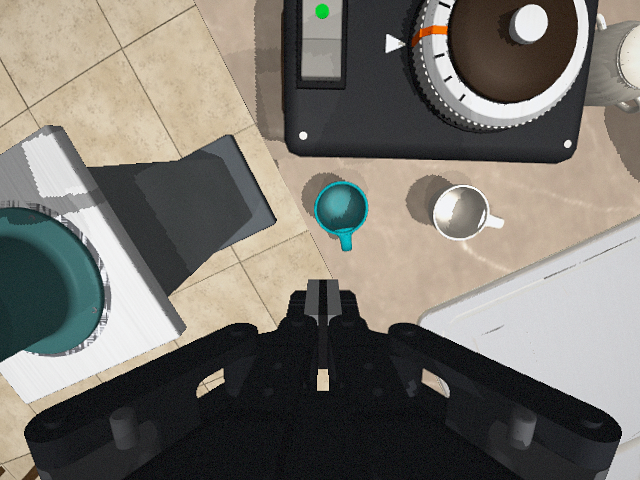

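View pics/t7.png

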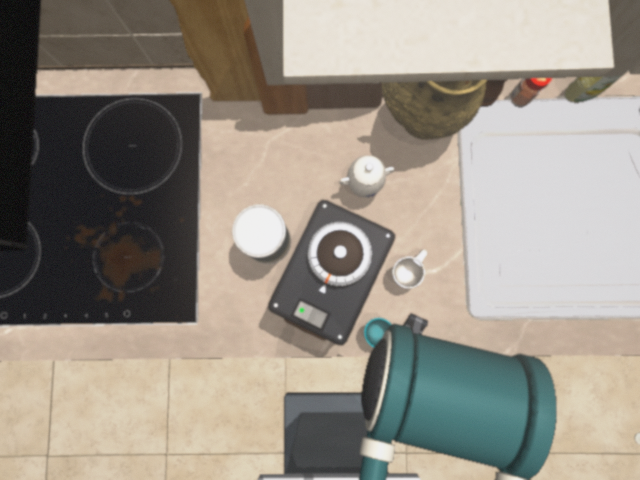

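```bash
python3 - <<'E'
from h import *
a=cv2.imread("pics/w5.png")[30:150,80:160];b=cv2.imread("pics/w7.png")[0:100,280:470];
t0=cv2.imread("pics/top0.png")[290:335,285:335];t7=cv2.imread("pics/t7.png")[290:335,285:335]
o=np.zeros((600,800,3),np.uint8)
o[:300,:760]=cv2.resize(b,None,fx=4,fy=3)[:300,:760]
o[300:600,:200]=cv2.resize(a,(200,300));o[300:600,220:500]=cv2.resize(t0,(280,300));o[300:600,510:790]=cv2.resize(t7,(280,300))
cv2.imwrite("pics/cmp.png",o)
E
```

```text
(no output)
```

View pics/cmp.png

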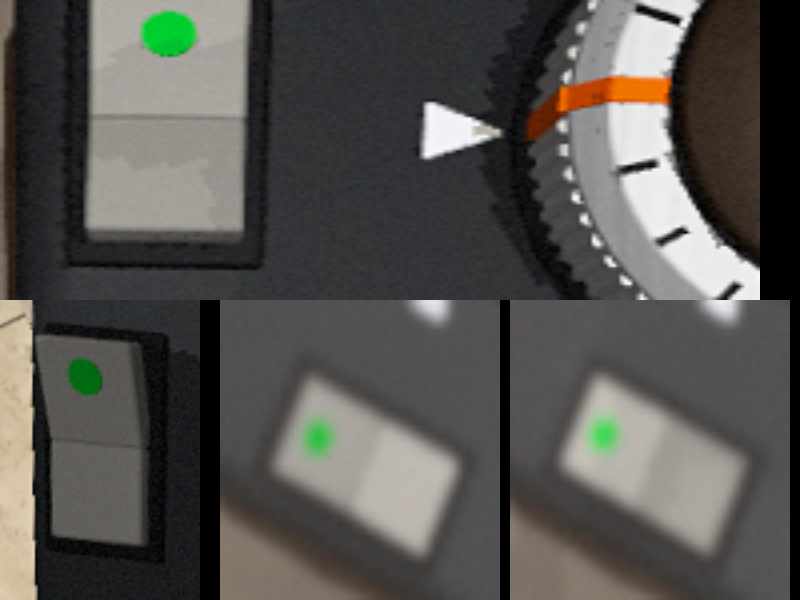

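The crops show the shading of the two rocker halves has swapped and the side wall of the plain half is now exposed, so the rocker is on. The foot of the orange line meets the pointer tip.

```bash
python3 -c "
from bench import bot
print(bot.sign_off())"
```

```text
the job is handed in; nothing more can be done
None
```

The grinder is set and switched on, and I have handed the job in; it took about 9 s of the 45 s allowed.

- **Collar:** with the shut fingertips on the right side of the rim, at roughly 7–12 N, I turned the collar two clicks counter-clockwise. The last wrist picture shows the foot of the orange line at the tip of the white pointer.
- **Rocker:** I pressed the half with the green dot. The force rose to about 3.6 N and then dropped to zero as it snapped over. Before and after pictures show the two halves swapped, and the green-dot point read about 171 mm high (170 mm is expected when on).
- **Everything else:** the robot ended clear of everything. The tin, sugar pot and both cups measured within about 4 mm of where they started, which is within the measurement error. The hopper lid looked undisturbed.

No check failed. There was one odd reading: up to about 6.6 N of vertical force while pressing the rim. It fell away during the turn, and I put it down to friction.

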